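# Turn the parts organizer to the screws

## Task

Turn the round parts organizer by gently pushing the black grips on its rim until the tin of screws stands at the front, lined up with the orange pointer. Push slowly with the fingertips only: do not grip the organizer, and do not touch or lift the things in its cups; they stay in their cups, and everything else on the table stays where it is.

Things in the scene. Friction and masses are not known exactly. Their poses are not given: they have to be found in the camera images.
- organizer_foot: dark steel foot of a rotary parts organizer, fixed to the table: 176 mm across, 16 mm high. Origin on the turning axis at table height, z up. Its front is its -x direction (up to 0.7 rad either way from facing the robot): there a flat orange pointer, 22 mm wide, 6 mm high, lies on the table, out to 175 mm from the axis.
- pointer (a point): outer tip of the flat orange pointer, 175 mm from the turning axis, 6 mm above the table; the line from the axis to this tip is the front line
- turntable: plywood turning deck, 200 mm across, top 28 mm above the table. Origin on the turning axis at table height, z up. Turns about z either way, over a full turn; needs about 1 N at the rim and stays where it is left. Four grey cups (inner diameter 73 mm, rim 36 mm above the table) sit 60 mm from the axis in its -x, -y, +x, +y directions, one thing in each; between them four black rim grips turn with it.
- screw_tin: open grey tin of screws, 66 mm across, 41 mm high, loose in one of the four cups (which one varies; about 3 mm of play). Origin at the centre of its underside, 28 mm above the table.
- grip_0 (a point): middle of the black rim grip in the deck's -x -y diagonal direction, 120 mm from the axis, 38 mm above the table. The grip is an upright rubber blade 12 mm thick, 85 to 135 mm from the axis, 18 to 58 mm above the table; push it on either flat side, square to the line from the axis
- grip_1 (a point): middle of the black rim grip in the deck's +x -y diagonal direction, 120 mm from the axis, 38 mm above the table. The grip is an upright rubber blade 12 mm thick, 85 to 135 mm from the axis, 18 to 58 mm above the table; push it on either flat side, square to the line from the axis
- grip_2 (a point): middle of the black rim grip in the deck's +x +y diagonal direction, 120 mm from the axis, 38 mm above the table. The grip is an upright rubber blade 12 mm thick, 85 to 135 mm from the axis, 18 to 58 mm above the table; push it on either flat side, square to the line from the axis
- grip_3 (a point): middle of the black rim grip in the deck's -x +y diagonal direction, 120 mm from the axis, 38 mm above the table. The grip is an upright rubber blade 12 mm thick, 85 to 135 mm from the axis, 18 to 58 mm above the table; push it on either flat side, square to the line from the axis
- black_tape: roll of black tape, 64 mm across, 19 mm high, loose in another cup; origin at the centre of its underside
- corner_key_a: white L-shaped corner key, 42x42x9 mm, loose in another cup; origin at the centre of its underside
- corner_key_b: white L-shaped corner key, 42x42x9 mm, loose in the last cup; origin at the centre of its underside
- blue_marker: dark blue felt marker, 17x132x17 mm, loose to the right of the organizer; origin under its centre
- pine_block: pine packing block, 47x125x37 mm, loose well to the left; origin under its centre
There are look-alikes about, which are no part of the job. There is more than one size of the black_tape; the one meant has the size given above. Of the things shaped like the screw_tin, the grey one is meant.

How it is judged:
By the outcome, as a careful person would: the job done as asked, in the order asked, and still so for the second after the job is handed in, with the robot touching nothing.
It also fails if it takes over 48 s, if anything falls off the work surface, if the arm or the gripper's body presses on something with over 40 N, if the wrist force passes 120 N, or if a joint passes its speed limit or range.

## Robot

A 7-joint arm with a two-finger parallel gripper is mounted at the origin on a cart in front of the work surface, level with it; the furniture and walls round the work are solid. World frame = base frame: x ahead of the robot, y to its left, z up, the work surface at z = 0. Lengths are in mm, angles in rad, forces in N, time in s.
With the tool pointing down it reaches from about 400 to 900 mm from the base axis. Payload 5.6 kg.
Tool frame: the origin (TCP) lies midway between the tips of the shut fingers; the grasp point (between the pads) lies 19 mm behind it; z points along the fingers, y is the line along which they close (so a half turn about z gives the same grasp; the last joint's range is limited). The gripper opens to 92 mm and grips with 3 to 60 N. Pads are 20 mm wide; open, the fingers measure 128 mm over their backs; the gripper's body (75 mm by 189 mm) begins 69 mm behind the grasp point.
Start: joints at [-1.255, 0.468, -0.012, 1.603, 0.006, 1.071, -0.056], TCP at [228.289, 608.599, 214.592] pointing down, gripper open.
Joint ranges: [-2.53, 2.53], [-0.31, 2.02], [-1.57, 1.55], [0.28, 2.44], [-1.29, 4.43], [0.15, 1.84], [-2.92, 2.92]. Speed limits (rad/s): [2.57, 2.57, 3.14, 3.14, 3.14, 3.14, 3.14].

## Interface

Orientations are given as a rotation vector (axis times angle).
In Python, from cell import robot, grip, kin, viewer gives the robot as it stands. Calls block until the motion is done:
- robot.movep(position, orientation): joint-space move of the TCP to a pose.
- robot.servo_line(position, feed=150, rotation=None): straight line of the TCP; rotation=None keeps the orientation; feed is the mean speed in mm/s.
- robot.goto_joints(angles): joint-space move.
- grip(opening, newtons=None): opening from 0.0 (shut) to 1.0 (fully open); newtons is the grip in N (None keeps the last); returns when the fingers have stopped.
- robot.hold(seconds).
- kin.ik(position, orientation): joint angles nearest the present ones, or None.
- robot.observe(): the state.
- viewer.read_camera(name): name is "scene" or "side" or "wrist"; returns the picture (384x512x3 uint8, red, green, blue); there is no depth.
- viewer.camera_info(name): a dict with "camera_matrix" (3x3 intrinsics, pixels), "R" (3x3) and "t" (3): a world point X has camera coordinates R X + t. Camera axes: x right, y down, z forward; pixel columns grow to the right and rows downward; lengths in mm; the calibration is good to about 2 mm. A picture is of the moment at which its call begins: read the wrist's pose just before it. camera_info takes no time and is no camera call; for the wrist camera it gives the pose at the moment of the call.
A pose or a line that the arm cannot do raises robot.IKError and nothing moves.
- robot.job_done(): hands the job in; it is judged then, once.
Trained networks look in the newest picture that a camera, given by its name, has taken for a name from the list of things; names that differ only in an ending like _2 or _b are one class to them, and where a whole thing is asked for, a point or a joint stands for the part that bears it (a point fixed in the world has none). Each returns a list of dicts, best first, with "confidence" (0 to 1); they miss things now and then, are a little off and sometimes report something else, mostly with a low value. They report only what shows in the picture. A call takes as long as a camera call. They do not tell look-alikes from the thing itself.
- viewer.silhouettes(name, camera): "mask" (384x512 bool, what is visible of it).
- viewer.pinpoint(name, camera): "at" ([x, y, z] in mm, in the coordinates of the camera as it stood for that picture, good to about 4 mm: a listed point, or the origin of a listed thing).
The state is a dict: "t": time; "joints": joint angles; "joint_velocities": joint speeds; "joint_torque": joint torques, N m; "tcp_pos": TCP position; "tcp_rot": TCP orientation; "contact_force": force on the tool from outside, world axes, zero at the start; "wrist_torque": the same for the moment, N m; "grip_width": opening from 0.0 (shut) to 1.0 (fully open); "grip_force": force on a finger pad.
Only numpy, scipy, OpenCV 4.12 (cv2) and the standard library are available. Lean on these libraries where they do the work, as an engineer would, in place of code of your own. Each camera call takes 0.05 s, during which the arm holds its last target. There are 200 camera calls.

## Working session

There is one attempt and no reset: what is moved stays moved. The work goes in short steps, each a Python script; the robot and the scene stay as the last script left them, time stands still between calls to the robot, and variables do not carry over. Pictures are saved under pics/ and viewed, at most 10 in all, crops included, and the job is handed in when it is done.

```bash
mkdir -p pics; cat > h.py <<'E'
import numpy as np, cv2
from cell import robot, grip, kin, viewer
def snap(c,f):
    im=viewer.read_camera(c); cv2.imwrite('pics/'+f,cv2.cvtColor(im,cv2.COLOR_RGB2BGR)); return im
def world(p,c):
    i=viewer.camera_info(c); return np.array(i["R"]).T@(np.array(p)-np.array(i["t"]).ravel())
def find(n,c,k=3):
    return [(round(d["confidence"],2),world(d["at"],c).round(0)) for d in viewer.pinpoint(n,c)[:k]]
E
python3 - <<'E'
from h import *
a=snap('scene','a.png');
for n in ['turntable','pointer','screw_tin','grip_0','grip_1','grip_2','grip_3','organizer_foot','pine_block','blue_marker','black_tape']: print(n,find(n,'scene'))
b=snap('side','b.png')
for n in ['turntable','pointer','screw_tin','grip_0']: print(n,find(n,'side'))
cv2.imwrite('pics/ab.png',cv2.cvtColor(cv2.resize(np.hstack([a,b]),(800,300)),cv2.COLOR_RGB2BGR))
o=robot.observe();print(o['t'],o['tcp_rot'],o['grip_width'])
E
```

```text
turntable [(0.91, array([ 500., -303.,    0.])), (0.35, array([ 503., -242.,   33.]))]
pointer [(0.51, array([ 367., -195.,    8.]))]
screw_tin [(0.76, array([ 443., -299.,   27.])), (0.66, array([572., -14.,  -5.]))]
grip_0 [(0.91, array([ 584., -392.,   38.])), (0.78, array([ 422., -211.,   38.])), (0.68, array([ 459., -544.,   -3.]))]
grip_1 [(0.91, array([ 584., -392.,   38.])), (0.78, array([ 422., -211.,   38.])), (0.68, array([ 459., -544.,   -3.]))]
grip_2 [(0.91, array([ 584., -392.,   38.])), (0.78, array([ 422., -211.,   38.])), (0.68, array([ 459., -544.,   -3.]))]
grip_3 [(0.91, array([ 584., -392.,   38.])), (0.78, array([ 422., -211.,   38.])), (0.68, array([ 459., -544.,   -3.]))]
organizer_foot [(0.29, array([ 444., -296.,   29.])), (0.2, array([ 590., -219.,   41.]))]
pine_block [(0.65, array([458., 338.,  -1.]))]
blue_marker [(0.45, array([ 457., -541.,   -2.])), (0.25, array([ 590., -219.,   42.]))]
black_tape [(0.61, array([ 562., -306.,   27.])), (0.56, array([ 738., -335.,   -4.]))]
turntable [(0.97, array([ 504., -307.,    1.]))]
pointer [(0.47, array([ 368., -191.,    3.]))]
screw_tin [(0.84, array([ 442., -301.,   26.])), (0.62, array([574., -11.,  -0.]))]
grip_0 [(0.8, array([ 579., -391.,   42.])), (0.79, array([ 589., -223.,   41.])), (0.68, array([ 414., -387.,   42.]))]
0.85 [5.60631613e-01 3.09111740e+00 1.34529754e-04] 1.0014838932310945
```

View pics/a.png

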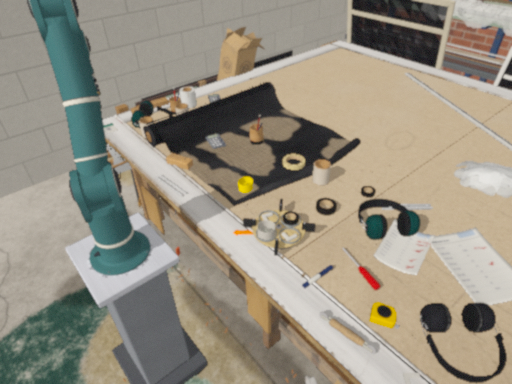

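View pics/b.png

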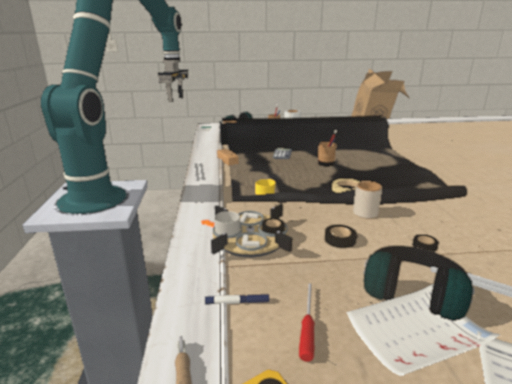

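The scene picture shows the grey tin at (267,227) and the orange pointer at (243,232). The yellow tin at (246,184) is the look-alike. The deck needs roughly a 35° clockwise turn. I'll take a closer look with the wrist camera, then push the grip at about 223°.

```bash
cat >> h.py <<'E'
def rot(phi):  # tool down, tool y along world angle phi (rad)
    a=(phi+np.pi/2)/2; return np.pi*np.array([np.cos(a),np.sin(a),0])
def measure(c):
    """axis, tin angle, pointer angle, grip angles"""
    for n in ['turntable','screw_tin','pointer','grip_0']:
        for d in viewer.pinpoint(n,c)[:5]:
            p=world(d['at'],c); r=p-AX
            print(n,round(d['confidence'],2),p.round(1),'r',np.hypot(*r[:2]).round(0),'ang',np.degrees(np.arctan2(r[1],r[0])).round(1)%360)
AX=np.array([502,-305,0.])
E
python3 - <<'E'
from h import *
grip(0.0)
# choose phi branch with IK
for z in (330,):
    robot.movep([440,-270,z],rot(np.radians(60)))
snap('wrist','w1.png'); measure('wrist')
o=robot.observe();print(o['t'],o['joints'],o['tcp_pos'],viewer.camera_info('wrist'))
for ph in (245,65,205,25): 
    q=kin.ik([440,-420,35],rot(np.radians(ph))); print(ph,q)
E
```

```text
turntable 0.61 [ 498.  -304.1   -1.9] r 4.0 ang 167.3
turntable 0.42 [ 561.6 -303.1   27.7] r 60.0 ang 1.8
screw_tin 0.88 [ 436.5 -306.3   27. ] r 66.0 ang 181.1
screw_tin 0.86 [571.5 -13.1  -1.6] r 300.0 ang 76.6
pointer 0.85 [ 367.5 -188.9    8.3] r 178.0 ang 139.2
pointer 0.42 [ 500.6 -242.5   27. ] r 62.0 ang 91.3
grip_0 0.87 [ 414.1 -386.2   39.3] r 120.0 ang 222.7
grip_0 0.75 [ 421.1 -218.6   37.3] r 118.0 ang 133.1
grip_0 0.21 [ 454.6 -549.5   -2.4] r 249.0 ang 259.0
5.6333 [-0.57741429  0.24528979  1.27408294  1.83519629 -0.24770868  1.24295133
  1.81697727] [ 440.14240888 -269.80000138  329.9655119 ] {'camera_matrix': array([[309.65842792,   0.        , 256.90503616],
       [  0.        , 309.65842792, 192.51499212],
       [  0.        ,   0.        ,   1.        ]]), 'R': array([[ 0.50050728,  0.86573073, -0.00166318],
       [ 0.83111895, -0.47995751,  0.28085953],
       [ 0.24235047, -0.14195454, -0.95974744]]), 't': array([  13.75803648, -559.37223608,  357.9996317 ])}
245 [-0.11992786  1.17409811  1.348807    1.87379822 -1.24078933  1.2565385
 -0.35080511]
65 [ 0.11679369  0.7848201   0.82990651  1.86123702 -0.76673379  0.85048416
  2.47568966]
205 [-0.11549623  1.15577044  1.33113945  1.87359064 -1.22516539  1.23706597
 -1.05664094]
25 [ 0.02815227  0.86834453  0.983163    1.86626981 -0.90895974  0.93608396
  1.88518536]
```

View pics/w1.png

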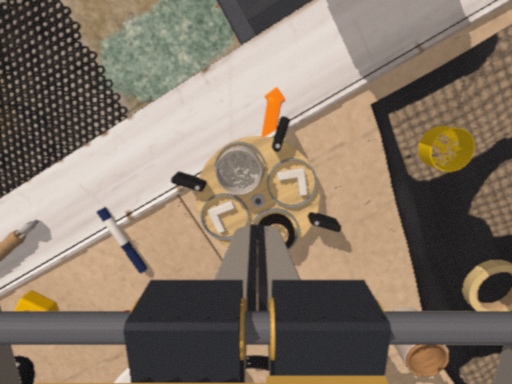

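The wrist view shows the tin at (240,168), the hub at (258,201), the pointer tip at (277,92), and grips at (188,181), (281,134) and (323,222). I'll back-project those pixels and make the first push, stopping short of the target.

```bash
cat >> h.py <<'E'
def back(px,z,i):
    K,R,t=[np.array(i[k]) for k in('camera_matrix','R','t')]; t=t.ravel()
    d=R.T@np.linalg.solve(K,[px[0],px[1],1]); c=-R.T@t
    return c+d*(z-c[2])/d[2]
def ang(p): return np.degrees(np.arctan2(p[1]-AX[1],p[0]-AX[0]))%360
def pose(g,off,z,r=124):
    g=np.radians(g); u=np.array([np.cos(g),np.sin(g),0]); t=np.array([-u[1],u[0],0])
    return AX+r*u+off*t+[0,0,z], rot(g-np.pi)
def orange(im,i):
    h=cv2.cvtColor(im,cv2.COLOR_RGB2HSV); m=cv2.inRange(h,(5,170,150),(18,255,255))
    n,l,s,c=cv2.connectedComponentsWithStats(m); 
    for k in range(1,n):
        if s[k,4]>60: p=back(c[k],6,i); print('orange',c[k].round(1),s[k,4],p.round(1),ang(p).round(1))
AX=np.array([501,-305,0.])
E
python3 - <<'E'
from h import *
i=viewer.camera_info('wrist'); im=cv2.cvtColor(cv2.imread('pics/w1.png'),cv2.COLOR_BGR2RGB)
orange(im,i)
for n,p,z in [('hub',(258,201),30),('tip',(277,92),6),('tin top',(240,168),66),('g0',(188,181),58),('g3',(281,134),58),('g2',(323,222),58)]:
    w=back(p,z,i); print(n,w.round(1),ang(w).round(1))
p,r=pose(223,50,120); robot.movep(p,r)
p,r=pose(223,50,36); robot.servo_line(p,150,r)
g0=222
p,r=pose(g0,22,36); robot.servo_line(p,80,r)
for g in np.arange(g0,187,-5).tolist()+[187]:
    p,r=pose(g,16,36); robot.servo_line(p,40,r)
o=robot.observe(); print(o['t'],o['tcp_pos'],o['contact_force'],p)
i=viewer.camera_info('wrist'); im=snap('wrist','w2.png'); orange(im,i); measure('wrist')
snap('side','s2.png'); measure('side')
E
```

```text
orange [271.9 111. ] 575 [ 394.2 -217.     6. ] 140.5
hub [ 503.2 -304.7   30. ] 6.7
tip [ 373.6 -196.6    6. ] 139.6
tin top [ 437.3 -296.5   66. ] 172.4
g0 [ 416.9 -374.2   58. ] 219.4
g3 [ 425.6 -222.5   58. ] 132.5
g2 [ 574.4 -230.9   58. ] 45.3
11.1667 [ 380.00000309 -336.07110981   36.01193777] [ 0.39469825 -0.23717723 -0.17388122] [ 379.87418669 -335.99253701   36.        ]
orange [309.1  41.3] 4053 [ 396.4 -219.1    6. ] 140.6
turntable 0.55 [ 383.3 -320.4   43.1] r 119.0 ang 187.5
screw_tin 0.78 [ 450.1 -265.    29.3] r 65.0 ang 141.9
grip_0 0.86 [ 518.6 -423.    42.7] r 119.0 ang 278.5
grip_0 0.74 [ 388.2 -319.4   41.3] r 114.0 ang 187.3
turntable 0.83 [ 503.9 -305.5   -1.2] r 3.0 ang 350.9
screw_tin 0.64 [572.6 -12.8  -1.1] r 301.0 ang 76.2
screw_tin 0.46 [458.2 338.3   2.7] r 645.0 ang 93.8
screw_tin 0.4 [ 454.4 -546.9   -0.9] r 246.0 ang 259.1
pointer 0.33 [ 456.8 -265.4   25.4] r 59.0 ang 138.1
grip_0 0.94 [ 381.4 -320.7   40.4] r 121.0 ang 187.5
grip_0 0.9 [ 619.5 -288.1   39.4] r 120.0 ang 8.1
grip_0 0.87 [ 481.  -183.8   40.7] r 123.0 ang 99.4
grip_0 0.61 [ 513.5 -420.6   38.6] r 116.0 ang 276.2
```

View pics/s2.png

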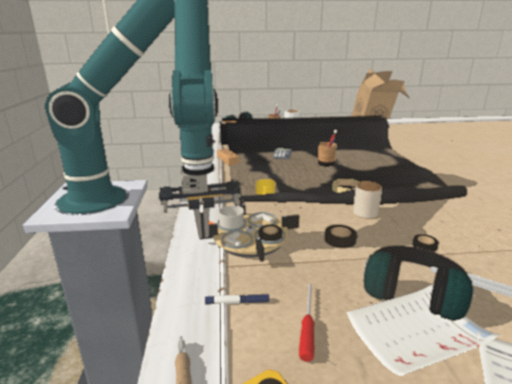

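The side view shows the deck turned, the tin beside the gripper at (230,218), and nothing else disturbed. Paired grips put the tin at about 142.8° and the pointer is at about 140.3°. Next I refine the pointer line by PCA on the orange pixels and do the final nudge.

```bash
cat > p.py <<'E'
from h import *
def line(im,i):
    h=cv2.cvtColor(im,cv2.COLOR_RGB2HSV); m=cv2.inRange(h,(5,170,150),(18,255,255))
    n,l,s,c=cv2.connectedComponentsWithStats(m); k=1+np.argmax([s[j,4] if c[j,1]<200 else 0 for j in range(1,n)])
    P=np.array([back((x,y),6,i)[:2] for y,x in np.argwhere(l==k)])
    q=P-P.mean(0); d=np.linalg.svd(q,full_matrices=False)[2][0]; d*=-np.sign(d[0])
    rr=q@d; print('pointer line',np.degrees(np.arctan2(d[1],d[0])).round(1),'cent',P.mean(0).round(1),'tip',(P.mean(0)+d*rr.max()).round(1),'axis lateral',(np.cross(d,AX[:2]-P.mean(0))).round(1),'box',s[k])
E
python3 - <<'E'
from p import *
im=cv2.cvtColor(cv2.imread('pics/w2.png'),cv2.COLOR_BGR2RGB); line(im,viewer.camera_info('wrist'))
E
```

```text
pointer line 141.8 cent [ 396.7 -219.4] tip [ 369.6 -198. ] axis lateral 2.7 box [ 264    0   85  102 4053]
```

View pics/w2.png

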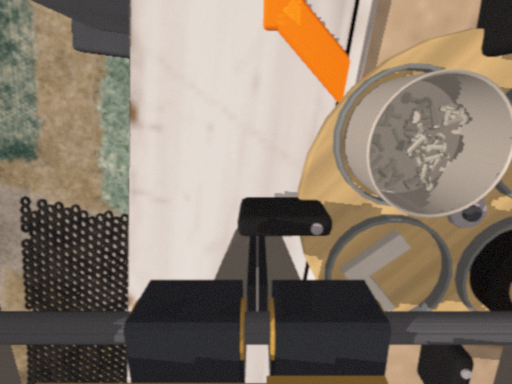

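In this picture the arrow at (305,45) is cut off by the frame and partly hidden, so its direction is biased. I'll nudge to about 140.3°, back off, and check from straight above.

```bash
python3 - <<'E'
from p import *
for g in (186,184.7):
    p,r=pose(g,16,36); robot.servo_line(p,20,r)
robot.hold(0.3)
p,r=pose(184.7,40,36); robot.servo_line(p,80,r)
p,r=pose(184.7,45,150); robot.servo_line(p,200,r)
p,r=pose(184.7,45,150); robot.movep([440,-270,330],rot(np.radians(60)))
robot.hold(0.2)
i=viewer.camera_info('wrist'); im=snap('wrist','w3.png'); line(im,i); orange(im,i); measure('wrist')
c=cv2.resize(im[70:290,130:390],None,fx=3,fy=3,interpolation=cv2.INTER_CUBIC)[:600,:780]
cv2.imwrite('pics/w3c.png',cv2.cvtColor(c,cv2.COLOR_RGB2BGR))
viewer.read_camera('side'); measure('side')
print(robot.observe()['t'])
E
```

```text
pointer line 138.7 cent [ 394.6 -216.8] tip [ 368.8 -194.3] axis lateral -3.9 box [263  89  22  48 569]
orange [272.9 111.9] 569 [ 394.4 -216.7    6. ] 140.4
turntable 0.56 [ 500.6 -298.8   -1.3] r 6.0 ang 93.9
screw_tin 0.74 [ 453.  -264.4   26.7] r 63.0 ang 139.8
screw_tin 0.7 [573.2 -12.6  -1.9] r 301.0 ang 76.1
pointer 0.73 [ 363.2 -189.6    8. ] r 180.0 ang 140.0
grip_0 0.94 [ 388.1 -315.1   39.3] r 113.0 ang 185.1
grip_0 0.75 [ 491.1 -182.1   38.8] r 123.0 ang 94.6
grip_0 0.73 [ 514.7 -420.2   43.7] r 116.0 ang 276.8
grip_0 0.56 [ 622.2 -295.1   38.2] r 122.0 ang 4.7
turntable 0.57 [ 505.9 -304.3    1.5] r 5.0 ang 8.7
screw_tin 0.86 [ 456.4 -264.6   26.3] r 60.0 ang 137.8
screw_tin 0.63 [575.3 -12.4  -2. ] r 302.0 ang 75.8
pointer 0.71 [ 367.7 -195.3    5.9] r 173.0 ang 140.6
grip_0 0.9 [ 619.2 -293.4   39.1] r 119.0 ang 5.6
grip_0 0.75 [ 379.4 -317.4   41. ] r 122.0 ang 185.8
grip_0 0.7 [ 508.6 -421.2   38.6] r 116.0 ang 273.7
grip_0 0.7 [ 488.4 -180.3   37.9] r 125.0 ang 95.7
15.2333
```

View pics/w3c.png

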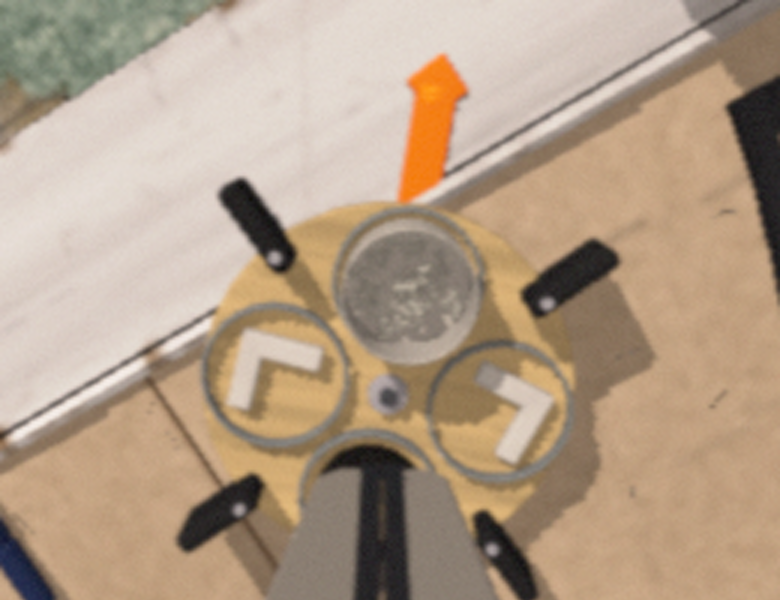

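The picture from above shows the tin at crop (408,290), between the hub at (388,396) and the arrow tip at (443,55). Paired grips put the tin at about 140.3° and the pointer at about 140.3°, so I'm handing in.

```bash
python3 -c "
from h import *
print(robot.job_done())"
```

```text
the job is handed in; nothing more can be done
None
```

I pushed the organizer round so the grey tin of screws stands at the front, lined up with the orange pointer to within about 1° by my measurements, and handed the job in after about 15 s of robot time.

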